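# Tip the drained tube rack down and push it back to the shelf

## Robot

A 6-joint arm with a two-finger parallel gripper is mounted at the origin on the work surface. World frame = base frame: x ahead of the robot, y to its left, z up, the work surface at z = 0. Lengths are in m, angles in rad, forces in N, time in s.
With the tool pointing down it reaches from about 0.35 to 0.85 m from the base axis. Payload 8.1 kg.
Tool frame: the origin (TCP) lies between the finger pads; the fingertips stand 14 mm ahead of it and the grasp point (between the pads) lies 5 mm behind it (robot.tip_reach is the z of the fingertips in the tool frame, in m); z points along the fingers, y is the line along which they close (so a half turn about z gives the same grasp; the last joint's range is limited). The gripper opens to 93 mm and grips with 3 to 60 N. Pads are 15 mm wide; open, the fingers measure 128 mm over their backs; the gripper's body (75 mm by 188 mm) begins 65 mm behind the grasp point.
Start: joints at [-0.085, 0.13, 1.488, -0, 1.523, -0.085], TCP at [0.6, 0, 0.233] pointing down, gripper open.
Joint ranges: [-2.96, 2.96], [-0.89, 2.26], [0.02, 2.5], [-1.34, 4.48], [0, 2.73], [-2.66, 2.66]. Speed limits (rad/s): [2.39, 2.39, 2.79, 3.14, 3.14, 3.14].

## Interface

Orientations are given as a rotation vector (axis times angle).
In Python, from plant import robot gives the robot as it stands. The module is installed in compiled form; this text tells all that it offers.
- The arm moves only by the shell command python3 -m handwheel 'ROWS' [FORCE]. ROWS is JSON, a list of rows, each a list of 7 numbers: the closure, from -1 (fully open) to 1 (shut), then the shift along the tool's x, y, z each as a share of 100 cm, from -1 to 1, then the turn, a rotation vector about the tool's x, y, z each as a share of 180 degrees, from -1 to 1. In form: [[grip, tx, ty, tz, rx, ry, rz], ...]. A call has 1 to 20 rows; each row is the pose to reach, as a shift and turn from the pose commanded when the call began, along the tool's axes at that moment, turning the shorter way round; what a row does not reach only later rows make up. A row lasts 1/8 s, in which the tool goes at most 62.5 mm and 10.7 degrees, less where a joint would pass 70% of its speed; a pose out of reach is approached as far as the arm can. A call with a number of a shift or a turn outside -1 to 1 is refused whole. A call with a gripper value outside its range is refused whole. The fingers move at their own pace and stop on an object; FORCE is the grip in N (left out, the last holds). Time passes only in rows, so rows that repeat a pose let the fingers close. It gives the time, the measured TCP pose, the force, the opening and the grip force at its end, in the units of the state.
- robot.read_state(): the state, without advancing time (a new reading comes with each control period).
- robot.read_camera(name): name is "scene" or "side" or "wrist"; returns a dict with "frame" (384x512x3 uint8, red, green, blue), "fx", "fy", "cx", "cy" (pixels), "rvec" (rotation vector, rad) and "tvec" (3), from world to camera coordinates, as OpenCV has them; the wrist camera has in their place "T_tool_cam" (4x4, takes a point from camera to tool coordinates, whose origin is the TCP and whose axes are the flange's). Camera axes: x right, y down, z forward; pixel columns grow to the right and rows downward; lengths in m; the calibration is good to about 2 mm. A picture is of the moment at which its call begins: read the wrist's pose just before it. There is no depth.
- robot.close_job(): hands the job in; it is judged then, once.
Trained networks look in a picture, given as the dict that the camera call returned (one of the last four; its "shot" number tells which), for a name from the list of things; names that differ only in an ending like _2 or _b are one class to them, and where a whole thing is asked for, a point or a joint stands for the part that bears it (a point fixed in the world has none). Each returns a list of dicts, best first, with "conf" (0 to 1); they miss things now and then, are a little off and sometimes report something else, mostly with a low value. They report only what shows in the picture. A call takes as long as a camera call.
- robot.regions_of(picture, name): "mask" (384x512 bool, what is visible of it) and "rect" ([left, top, right, bottom] in pixels, round what is visible of it).
The state is a dict: "t": time; "q": joint angles; "dq": joint speeds; "joint_torque": joint torques, N m; "tool_pos": TCP position; "orientation": TCP orientation; "force": force on the tool from outside, world axes, zero at the start; "wrist_torque": the same for the moment, N m; "opening": finger opening in m; "gripper_force": force on a finger pad.
Only numpy, scipy, OpenCV 4.12 (cv2) and the standard library are available. Lean on these libraries where they do the work, as an engineer would, in place of code of your own. Each camera call takes 0.05 s, during which the arm holds its last target. There are 200 camera calls.

## Task

The washed red tube rack has been draining on its long edge. Tip it down onto its underside so that its holes face up, then push it gently back until its long side sits flush against the wooden front of the bench shelf. Only push it with the fingers, never lift it, and leave the other things on the bench where they are.

Things in the scene. Friction and masses are not known exactly. Their poses are not given: they have to be found in the camera images.
- rack: Loose red plastic tube rack, a block 67 x 226 x 28 mm (its x, y, z), about 0.1 kg. Its top face (+z) has 5 x 16 square holes, its underside (-z) is plain; origin: centre of the underside. At the start it stands 67 mm tall on its long +x side, holes looking at the shelf (turned up to 20 degrees), underside at the robot. Right way up, z points up and the origin is at bench height.
- rack_center (a point): The middle of the red rack's block, 14 mm from its underside: 33 mm above the bench while it stands on edge, 14 mm when it lies flat. The rack turns over its lower edge when pushed high up on a broad face; leaning more than 23 degrees it falls on by itself, the way it leans.
- shelf: Low fixed bench shelf at the back: a wooden front board 860 mm long (y) and 80 mm high, behind it stock up to 180 mm above the bench. Origin: the middle of the front face at bench height. x points away from the robot, into the shelf (the front face is its plane x = 0); it may be turned by up to 8 degrees.
- tip_box: Bystander: closed purple pipette-tip box with a clear lid, 83 x 122 x 74 mm (x, y, z), loose, near the left end of the shelf front. Origin: centre of its underside.
- black_rack: Bystander: low black 50-hole tube block with one tube, 100 x 180 x 36 mm (x, y, z; 51 mm with the tube), loose, near the right end of the shelf front. Origin: centre of its underside.
- wash_bottle: Bystander: white wash bottle with a red cap and bent spout, 66 mm across, 195 mm tall, standing loose. Origin: centre of its underside.
- reagent: Bystander: amber bottle with a blue cap, 60 mm across, 110 mm tall, standing loose. Origin: centre of its underside.
- timer: Bystander: flat white bench timer, 60 x 66 x 18 mm, loose. Origin: centre of its underside.
- pipette: Bystander: micropipette lying along its x, 265 mm long, 26 mm wide, 32 mm high, loose. Origin: on its underside, 130 mm from its nose end.

How it is judged:
On the way, in this order (a step that is already met when the one before it is completed fails the run):
1. the red rack lies on its underside, holes up (angle between rack's own z axis and vertical below 0.06 rad and height (world z) of rack_center below 0.02 m and height (world z) of rack below 0.006 m), for 0.2 s.
2. the red rack, holes up, sits flush against the shelf front (all of step 1 and x of rack_center in the frame of shelf above -0.04 m and angle between the x axis of rack and the x axis of shelf, either way round below 0.06 rad and y of rack_center in the frame of shelf between -0.29 and 0.29 m), for 0.2 s.
At the end, for the whole second after the job is handed in: The red rack lies still on its underside, holes up, a long side against the wooden shelf front: its middle within 40 mm of the front face (33.5 mm when touching), parallel to it within 0.06 rad, and within 290 mm of the shelf's middle along the front (all of step 2 and linear speed of rack below 0.02 m/s and angular speed of rack below 0.1 rad/s).
It fails at once if the red rack is lifted off the bench instead of pushed (height (world z) of rack_center above 0.05 m or (angle between rack's own z axis and vertical below 0.35 rad and height (world z) of rack_center above 0.032 m)).
It fails at once if the tip box or the black rack is shoved more than 15 mm (distance of any of tip_box, black_rack from where it was at the start of the episode above 0.015 m).
It fails at once if the timer or the pipette is shoved more than 15 mm (distance of any of timer, pipette from where it was at the start of the episode above 0.015 m).
It fails at once if the wash bottle or the amber bottle is shoved more than 15 mm or knocked over (distance of any of wash_bottle, reagent from where it was at the start of the episode above 0.015 m or angle between any of wash_bottle, reagent's own z axis and vertical above 0.35 rad).
It fails at once if the red rack is rammed against the shelf (over 40 N) (contact force between rack and shelf above 40 N).
It also fails if it takes over 56 s, if anything falls off the work surface, if the arm or the gripper's body presses on something with over 40 N, if the wrist force passes 120 N, or if a joint passes its speed limit or range.

## Working session

There is one attempt and no reset: what is moved stays moved. The work goes in short steps, Python scripts to look and compute and a shell command to move; the robot and the scene stay as the last step left them, time stands still between calls to the robot, and variables do not carry over. Pictures are saved under pics/ and viewed, at most 10 in all, crops included, and the job is handed in when it is done.

```bash
mkdir -p pics; cat > h.py <<'E'
import numpy as np, cv2
from plant import robot
def cam(name):
    s=robot.read_state(); p=robot.read_camera(name)
    if 'rvec' in p:
        R=cv2.Rodrigues(np.array(p['rvec'],float))[0]; t=np.array(p['tvec'],float).ravel()
    else:
        T=np.eye(4);T[:3,:3]=cv2.Rodrigues(np.array(s['orientation'],float))[0];T[:3,3]=s['tool_pos']
        M=np.linalg.inv(T@np.array(p['T_tool_cam']));R=M[:3,:3];t=M[:3,3]
    return p,R,t
def unproj(p,R,t,uv,z):
    uv=np.atleast_2d(uv).astype(float)
    d=np.c_[(uv[:,0]-p['cx'])/p['fx'],(uv[:,1]-p['cy'])/p['fy'],np.ones(len(uv))]@R
    c=-R.T@t
    return c+d*((z-c[2])/d[:,2])[:,None]
def proj(p,R,t,X):
    X=np.atleast_2d(X)@R.T+t
    return np.c_[X[:,0]/X[:,2]*p['fx']+p['cx'],X[:,1]/X[:,2]*p['fy']+p['cy']]
def save(p,n,sc=1.5): cv2.imwrite('pics/'+n,cv2.resize(p['frame'][:,:,::-1],None,fx=sc,fy=sc))
E
python3 - <<'E'
from h import *
for c in ('scene','side'):
    p,R,t=cam(c); save(p,c+'.png'); print(c,'cam at',(-R.T@t).round(3),'fwd',R[2].round(2))
    for n in ('rack','shelf','tip_box','black_rack','wash_bottle','reagent','timer','pipette'):
        for r in robot.regions_of(p,n)[:2]:
            print(n,round(r['conf'],2),r['rect'])
            np.save(f'{c}_{n}.npy',r['mask']) if r is not None and r['conf']>.4 else 0
s=robot.read_state();print(s['tool_pos'],s['orientation'],s['t'])
E
```

```text
scene cam at [ 1.214 -0.115  0.904] fwd [-0.61  0.11 -0.78]
rack 0.57 [176.4, 187.9, 269.3, 216.7]
shelf 0.86 [62.2, 223.6, 499.2, 366.0]
shelf 0.32 [178.2, 189.1, 270.6, 221.0]
tip_box 0.61 [386.2, 186.9, 457.0, 224.8]
black_rack 0.77 [66.8, 214.2, 153.2, 257.0]
black_rack 0.42 [180.1, 189.2, 272.5, 217.4]
wash_bottle 0.89 [88.6, 139.3, 139.3, 198.6]
reagent 0.83 [334.5, 123.8, 360.2, 162.5]
timer 0.72 [325.4, 120.3, 344.5, 137.4]
pipette 0.6 [88.7, 149.8, 98.3, 217.2]
side cam at [-0.19  -0.724  0.773] fwd [ 0.57  0.57 -0.59]
rack 0.96 [254.4, 166.7, 318.3, 225.3]
rack 0.74 [316.6, 267.5, 383.5, 338.1]
shelf 0.62 [206.6, 65.1, 460.7, 240.0]
tip_box 0.62 [182.1, 104.1, 219.5, 141.7]
black_rack 0.77 [339.9, 210.8, 421.2, 281.1]
wash_bottle 0.8 [309.8, 213.5, 357.7, 285.5]
wash_bottle 0.5 [316.9, 268.1, 384.9, 339.0]
reagent 0.67 [149.6, 138.2, 170.9, 180.3]
timer 0.88 [121.0, 170.8, 149.2, 193.0]
pipette 0.74 [318.5, 267.4, 384.1, 338.9]
[5.99999756e-01 2.70620504e-05 2.32618928e-01] [-2.22139666e+00 -2.22145773e+00  7.14841320e-06] 0.9
```

View pics/scene.png

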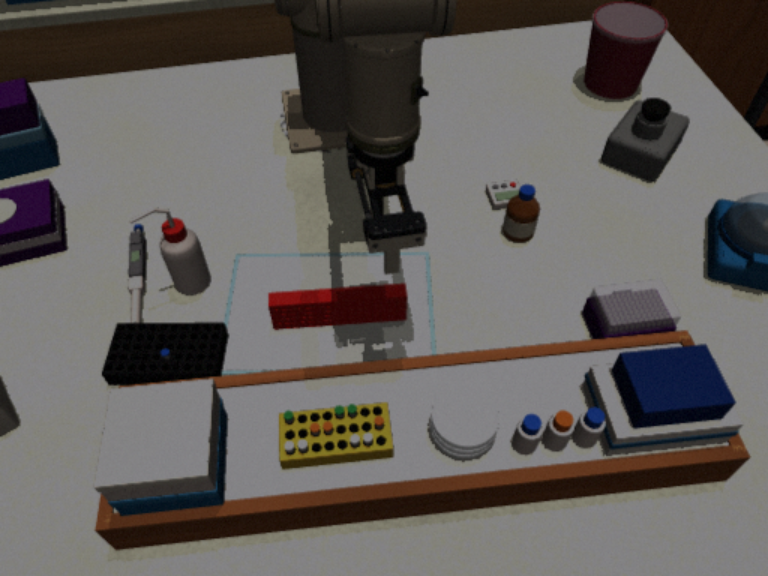

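View pics/side.png

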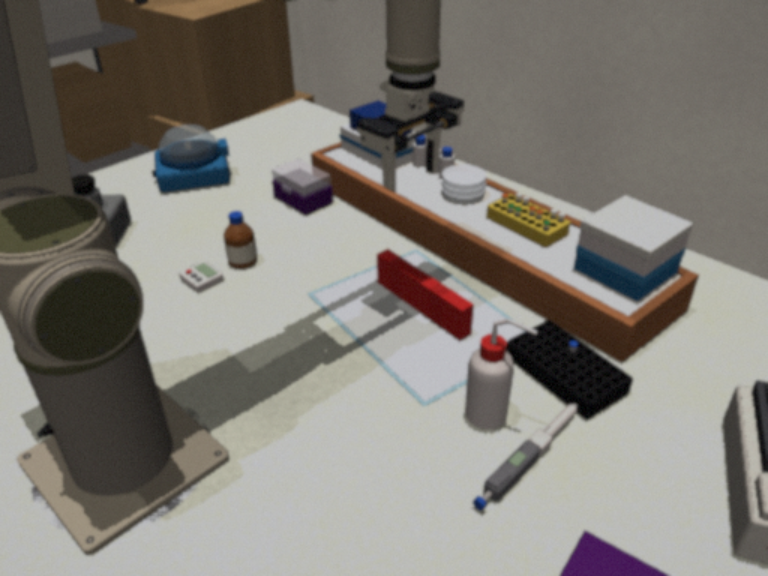

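The scene view shows the red rack on edge at about (270–405, 285–325) in the upscaled picture. The shelf front edge runs from (225,385) to (690,335), the black rack sits by the right end and the tip box by the left. The side view agrees: the underside faces the robot, so the top has to fall towards the robot, pushed from the shelf side. Next I'll fit the rack and shelf poses.

```bash
cat > fit.py <<'E'
from h import *
from scipy.optimize import minimize
def redmask(p,near=None):
    f=cv2.cvtColor(p['frame'],cv2.COLOR_RGB2HSV); h,s,v=[f[...,i].astype(int) for i in range(3)]
    m=((h<6)|(h>173))&(s>170)&(v>50)
    n,l,st,_=cv2.connectedComponentsWithStats(cv2.morphologyEx(m.astype(np.uint8),cv2.MORPH_CLOSE,np.ones((3,3))))
    return m,l,st
def box(x,y,yaw,L):  # L = list of local corner extents
    c,s=np.cos(yaw),np.sin(yaw); P=np.array([[a,b,z] for a in L[0] for b in L[1] for z in L[2]])
    return np.c_[x+c*P[:,0]-s*P[:,1],y+s*P[:,0]+c*P[:,1],P[:,2]]
def fit(views,x0,L):
    def cost(q):
        e=0
        for p,R,t,m in views:
            S=4; im=np.zeros((384*S,512*S),np.uint8)
            hull=cv2.convexHull(((proj(p,R,t,box(*q,L))+.5)*S).astype(np.float32))
            cv2.fillConvexPoly(im,hull.round().astype(np.int32),255)
            a=cv2.resize(im,(512,384),interpolation=cv2.INTER_AREA)/255.
            e+=np.abs(a-m).sum()/m.sum()
        return e
    best=None
    for dy in (-.2,0,.2):
        r=minimize(cost,[x0[0],x0[1],x0[2]+dy],method='Nelder-Mead',options=dict(initial_simplex=np.array([x0[:2]+[x0[2]+dy]]*4)+np.array([[0,0,0],[.03,0,0],[0,.03,0],[0,0,.15]])))
        if best is None or r.fun<best.fun: best=r
    return best.x,best.fun
STAND=((-.014,.014),(-.113,.113),(0,.067)); FLAT=((-.0335,.0335),(-.113,.113),(0,.028))
E
python3 - <<'E'
from fit import *
V=[];
for c in ('scene','side'):
    p,R,t=cam(c); rr=robot.regions_of(p,'rack'); m,l,st=redmask(p)
    k=1+np.argmax(st[1:,4]); print(c,st[k], 'det',[ (round(r['conf'],2),(r['mask']&(l==k)).sum(),r['mask'].sum()) for r in rr])
    V.append((p,R,t,(l==k).astype(float)))
    uv=[st[k][0]+st[k][2]/2,st[k][1]+st[k][3]/2]; x0=unproj(p,R,t,uv,.033)[0]; print(x0)
for v in (V,V[:1],V[1:]): print(fit(v,[x0[0],x0[1],0.],STAND))
# shelf front edge: orange pixels
p,R,t=V[0][:3]
def orange(p):
    f=cv2.cvtColor(p['frame'],cv2.COLOR_RGB2HSV); h,s,v=[f[...,i].astype(int) for i in range(3)]
    return (h>=6)&(h<16)&(s>110)&(v>60)
m=orange(p); pts=[]
for u in list(range(165,255,3))+list(range(300,380,3))+list(range(455,455,3)):
    r=np.where(m[215:275,u])[0]
    if len(r): pts.append([u,215+r[0]-.5])
W=unproj(p,R,t,pts,.08)
def line(W):
    for _ in range(5):
        a=np.polyfit(W[:,1],W[:,0],1); e=W[:,0]-np.polyval(a,W[:,1]); W=W[np.abs(e)<max(.003,2*e.std())]
    return a,len(W),e.std()
print('scene top edge x=a*y+b',line(W))
p,R,t=V[1][:3]; m=orange(p); pts=[]
for u in range(215,410,3):
    r=np.where(m[90:260,u])[0]
    if len(r):
        i=r[0]; pts.append([u,90+r[-1]+.5])
W=unproj(p,R,t,pts,0.); print('side bottom',line(W)); 
for c,(p,R,t,_) in zip(('scene','side'),V):
  for n in ('tip_box','black_rack','wash_bottle','reagent','timer','pipette'):
    try:
        m=np.load(f'{c}_{n}.npy'); v,u=np.where(m); 
        hull=cv2.convexHull(np.c_[u,v].astype(np.int32))[:,0]
        z={'tip_box':.037,'black_rack':.018,'wash_bottle':.09,'reagent':.055,'timer':.009,'pipette':.015}[n]
        print(c,n,unproj(p,R,t,[[u.mean(),v.mean()]],z)[0].round(3))
    except FileNotFoundError: pass
E
```

```text
scene [179 191  70  28 855] det [(0.55, np.int64(855), np.int64(2275))]
[ 0.55309867 -0.09721486  0.033     ]
side [ 253  168   61   57 1514] det [(0.89, np.int64(1514), np.int64(1796))]
[ 0.55805385 -0.08320136  0.033     ]
(array([ 0.55550696, -0.07177349, -0.12265401]), np.float64(1.8781663780331324))
(array([ 0.55295749, -0.09028982, -0.11374019]), np.float64(1.684967320261438))
(array([ 0.56095453, -0.07082762, -0.15691736]), np.float64(0.1586525759577279))
scene top edge x=a*y+b (array([0.077136  , 0.70491611]), 57, np.float64(0.0008385694821161195))
side bottom (array([0.07667735, 0.71306912]), 43, np.float64(0.0027581301122187036))
scene tip_box [0.657 0.406 0.037]
scene black_rack [ 0.542 -0.068  0.018]
scene wash_bottle [ 0.44  -0.313  0.09 ]
scene reagent [0.429 0.291 0.055]
scene timer [0.319 0.294 0.009]
scene pipette [ 0.392 -0.411  0.015]
side tip_box [0.671 0.395 0.037]
side black_rack [ 0.587 -0.365  0.018]
side wash_bottle [ 0.328 -0.448  0.09 ]
side reagent [0.415 0.277 0.055]
side timer [0.328 0.293 0.009]
side pipette [ 0.384 -0.418  0.015]
```

```bash
cat >> fit.py <<'E'
def redmask(p):
    f=cv2.cvtColor(p['frame'],cv2.COLOR_RGB2HSV); h,s,v=[f[...,i].astype(int) for i in range(3)]
    m=((h<5)|(h>172))&(s>140)&(v>25)
    m=cv2.morphologyEx(m.astype(np.uint8),cv2.MORPH_CLOSE,np.ones((5,5)))
    n,l,st,_=cv2.connectedComponentsWithStats(m)
    return m,l,st
def views(cs):
    V=[]
    for c in cs:
        p,R,t=cam(c); m,l,st=redmask(p); k=1+np.argmax(st[1:,4]); print(c,st[k]); V.append((p,R,t,(l==k).astype(float)))
    return V
E
python3 - <<'E'
from fit import *
V=views(('scene','side'))
p=V[0][0]; f=cv2.cvtColor(p['frame'],cv2.COLOR_RGB2HSV); print(f[200,178:275:6].tolist())
for v in (V,V[:1],V[1:]): print(fit(v,[.56,-.07,-.1],STAND))
q=fit(V,[.56,-.07,-.1],STAND)[0]
p,R,t,m=V[0]; im=p['frame'].copy(); cv2.polylines(im,[cv2.convexHull(proj(p,R,t,box(*q,STAND)).astype(np.float32)).astype(np.int32)],1,(0,255,0))
cv2.polylines(im,[proj(p,R,t,[[.707+.077*y,y,z] for y,z in((-.2,0),(-.2,.08),(.3,.08),(.3,0))]).astype(np.int32)],1,(0,0,255))
b=cv2.resize(im[150:290,130:400],None,fx=2.5,fy=2.5); b2=cv2.resize((m*255).astype(np.uint8)[150:290,130:400],None,fx=1.2,fy=1.2)
cv2.imwrite('pics/o.png',b[:,:,::-1])
E
```

```text
scene [ 179  189   92   31 2186]
side [ 253  167   62   59 1570]
[[175, 23, 133], [179, 221, 127], [0, 217, 128], [0, 225, 126], [0, 214, 113], [0, 226, 116], [0, 213, 128], [0, 233, 114], [176, 234, 48], [178, 234, 48], [0, 244, 46], [0, 244, 46], [1, 228, 47], [2, 244, 46], [0, 244, 46], [1, 233, 47], [120, 4, 133]]
(array([ 0.55711286, -0.0696929 , -0.10623842]), np.float64(0.21878712713749668))
(array([ 0.55509257, -0.06893702, -0.1013368 ]), np.float64(0.04957214358753566))
(array([ 0.56060062, -0.07201121, -0.15624999]), np.float64(0.12834020232296742))
```

View pics/o.png

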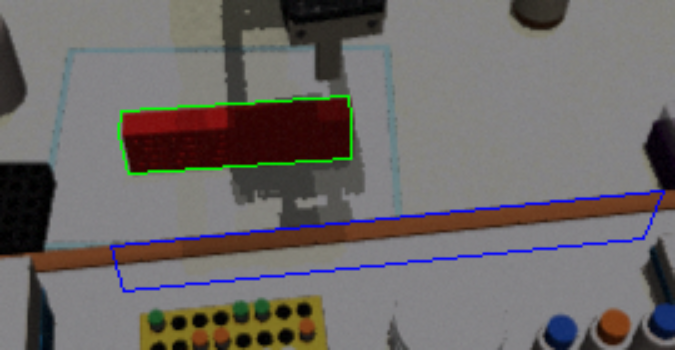

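The fit outlines the rack well: centre about (0.556, -0.069), yaw about -0.105. The shelf front is x ≈ 0.706 + 0.077y. I'll turn the tool at height so its finger line runs along the rack, on the shelf side.

```bash
python3 -m handwheel '[[-1,-0.074,0.005,0,0,0,-0.467],[-1,-0.074,0.005,0,0,0,-0.467],[-1,-0.074,0.005,0,0,0,-0.467],[-1,-0.074,0.005,0,0,0,-0.467],[-1,-0.074,0.005,0,0,0,-0.467],[-1,-0.074,0.005,0,0,0,-0.467],[-1,-0.074,0.005,0,0,0,-0.467],[-1,-0.074,0.005,0,0,0,-0.467],[-1,-0.074,0.005,0,0,0,-0.467],[-1,-0.074,0.005,0,0,0,-0.467]]'
python3 - <<'E'
from h import *
s=robot.read_state(); Rt=cv2.Rodrigues(np.array(s['orientation']))[0]; print(s['tool_pos'],Rt.round(3),s['opening'],s['t'])
p,R,t=cam('wrist'); print(np.array(p['T_tool_cam']).round(3)); save(p,'w1.png')
E
```

```text
t: 2.45
tool_pos: [0.605, -0.074, 0.2326]
orientation: [0.169, 3.137, -0.0]
force: [-0.8, 0.2, -0.1]
opening: 0.0928
gripper_force: 0.0
[ 0.60501778 -0.07396596  0.23263928] [[-0.994  0.107  0.   ]
 [ 0.107  0.994 -0.   ]
 [-0.    -0.    -1.   ]] 0.09284801797211958 2.45
[[ 0.    -0.953 -0.301  0.085]
 [ 1.    -0.     0.001  0.001]
 [-0.001 -0.301  0.953 -0.152]
 [ 0.     0.     0.     1.   ]]
```

View pics/w1.png

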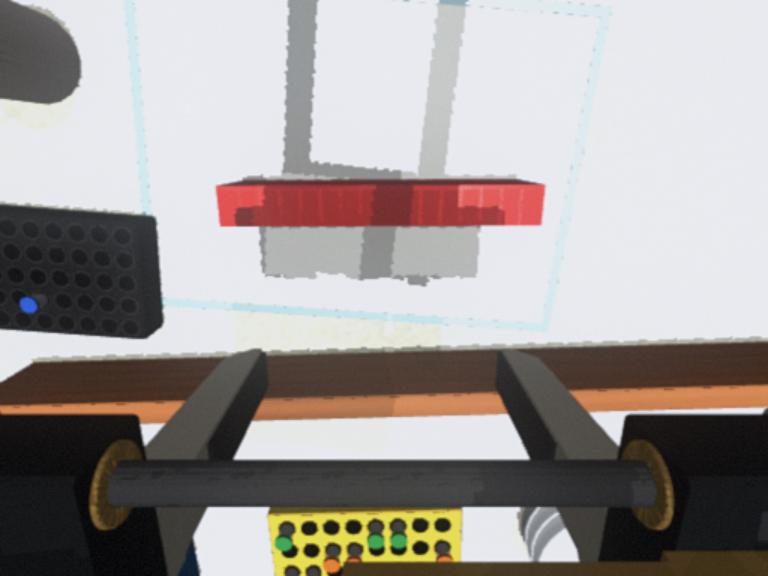

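The wrist view shows the rack parallel to the finger line, with its shelf-side top edge at row 225 and columns 217–545. The fingers hang between rack and shelf. I'll check the fit with this view.

```bash
python3 - <<'E'
from fit import *
V=views(('wrist','scene'))
p,R,t=V[0][:3]
print(unproj(p,R,t,np.array([[217,225],[545,225]])/1.5,.067).round(4), unproj(p,R,t,np.array([[217,185],[545,183]])/1.5,.067).round(4))
print('shelf top',unproj(p,R,t,np.array([[0,410],[200,401],[768,377]])/1.5,.08).round(4),'bottom',unproj(p,R,t,np.array([[40,361],[760,342]])/1.5,.0).round(4))
for v in (V[:1],V): print(fit(v,[.5555,-.07,-.1],STAND))
E
```

```text
wrist [ 145  123  217   28 5517]
scene [ 179  189   92   31 2174]
[[ 0.5578 -0.1839  0.067 ]
 [ 0.5824  0.0454  0.067 ]] [[ 0.5308 -0.178   0.067 ]
 [ 0.5534  0.0454  0.067 ]]
shelf top [[ 0.6784 -0.3755  0.08  ]
 [ 0.6871 -0.2209  0.08  ]
 [ 0.7126  0.2077  0.08  ]] bottom [[ 0.6732 -0.4012  0.    ]
 [ 0.7254  0.2662  0.    ]]
(array([ 0.55708367, -0.0689779 , -0.1079991 ]), np.float64(0.2182388126539359))
(array([ 0.55655004, -0.06843572, -0.10525836]), np.float64(0.27578825481113395))
```

```bash
python3 -m handwheel '[[-1,0,0,0.06,0,0,0],[-1,0,0,0.12,0,0,0],[-1,0,0,0.164,0,0,0],[-1,0,0,0.164,0,0,0],[-1,0.01,0,0.164,0,0,0],[-1,0.02,0,0.164,0,0,0],[-1,0.025,0,0.164,0,0,0],[-1,0.029,0,0.164,0,0,0],[-1,0.033,0,0.164,0,0,0],[-1,0.037,0,0.164,0,0,0],[-1,0.041,0,0.164,0,0,0]]'
python3 - <<'E'
from h import *
p,R,t=cam('side'); cv2.imwrite('pics/s2.png',cv2.resize(p['frame'][120:260,200:400,::-1],None,fx=3,fy=3))
E
```

```text
t: 3.98
tool_pos: [0.5639, -0.0697, 0.0685]
orientation: [-0.163, -3.137, -0.0]
force: [0.6, -0.1, 0.1]
opening: 0.0931
gripper_force: 0.1
```

View pics/s2.png

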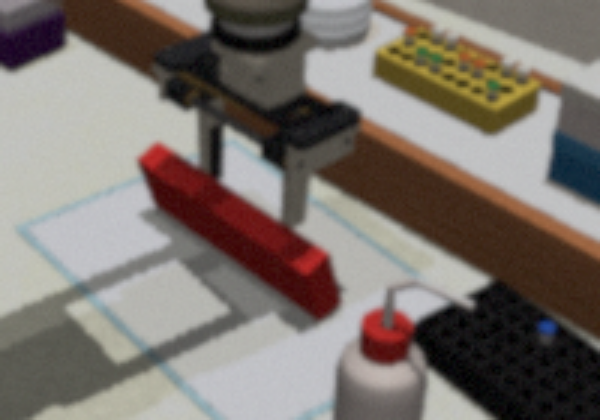

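The picture shows the rack leaning towards the robot with both fingers behind its top edge (crop, about (150–330, 150–310)). I'll keep pushing until it falls, then retract upward.

```bash
python3 -m handwheel '[[-1,0.004,0,0,0,0,0],[-1,0.008,0,0,0,0,0],[-1,0.012,0,0,0,0,0],[-1,0.016,0,0,0,0,0],[-1,0.02,0,0,0,0,0],[-1,0.022,0,0,0,0,0],[-1,0.022,0,0,0,0,0],[-1,0.022,0,0,0,0,0]]'
python3 - <<'E'
from fit import *
p,R,t=cam('side'); cv2.imwrite('pics/s3.png',cv2.resize(p['frame'][120:260,200:400,::-1],None,fx=3,fy=3))
for r in (fit(views(('side','scene')),[.50,-.07,-.1],FLAT),): print(r)
E
```

```text
t: 5.03
tool_pos: [0.5425, -0.0675, 0.0687]
orientation: [0.163, 3.137, -0.0]
force: [-0.9, 0.7, -0.3]
opening: 0.0929
gripper_force: 0.0
side [ 234  183   72   54 1677]
scene [ 182  179   87   31 2012]
(array([ 0.50901594, -0.06300531, -0.09208293]), np.float64(0.32509908919046426))
```

View pics/s3.png

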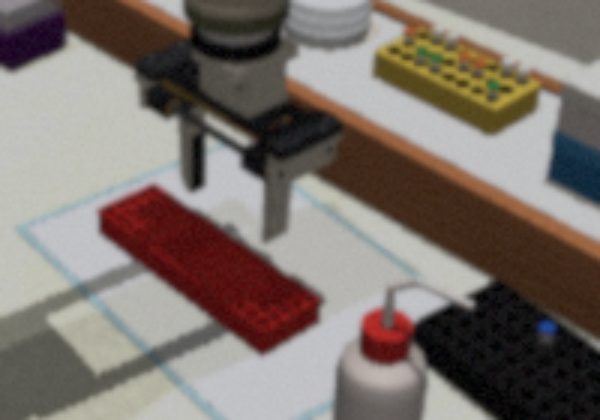

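The rack now lies flat, holes up, centre about (0.509, -0.063). Next I raise the fingers, cross to the robot side, lower them and align with the shelf.

```bash
python3 -m handwheel '[[-1,0,0,-0.05,0,0,0],[-1,0,0,-0.05,0,0,0],[-1,0.05,0,-0.05,0,0,-0.009],[-1,0.108,0,-0.05,0,0,-0.009],[-1,0.108,0,-0.05,0,0,-0.009],[-1,0.108,0,0,0,0,-0.009],[-1,0.108,0,0.045,0,0,-0.009],[-1,0.108,0,0.045,0,0,-0.009]]'
python3 - <<'E'
from fit import *
p,R,t=cam('scene'); cv2.imwrite('pics/c4.png',cv2.resize(p['frame'][100:280,110:400,::-1],None,fx=2.5,fy=2.5))
print(fit(views(('scene',)),[.50,-.06,-.1],FLAT)); s=robot.read_state(); print(cv2.Rodrigues(np.array(s['orientation']))[0].round(3))
E
```

```text
t: 6.18
tool_pos: [0.432, -0.0555, 0.0204]
orientation: [-0.118, -3.132, -0.002]
force: [-0.6, -0.1, -0.3]
opening: 0.0929
gripper_force: 0.0
scene [ 182  179   87   31 2263]
(array([ 0.50707783, -0.06276707, -0.10923303]), np.float64(0.03770979005831232))
[[-0.997  0.075 -0.   ]
 [ 0.075  0.997  0.   ]
 [ 0.     0.    -1.   ]]
```

View pics/c4.png

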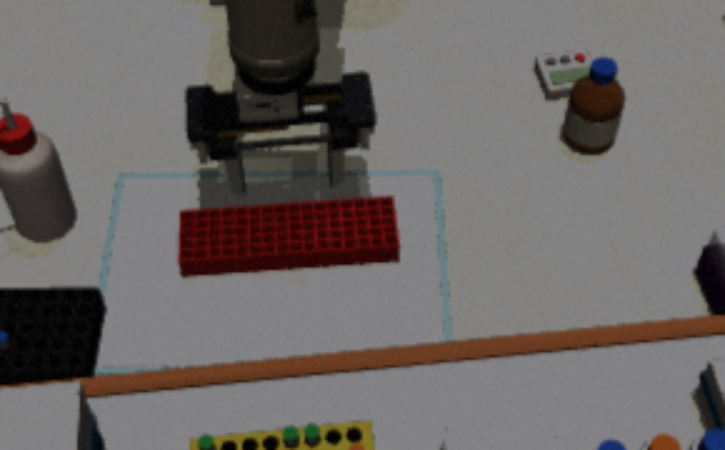

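Fingers are on the robot side and the rack is ahead, clear of everything. I'll push it slowly to just short of the shelf.

```bash
python3 -m handwheel '[[-1,-0.012,0,0,0,0,0],[-1,-0.02,0,0,0,0,0],[-1,-0.025,0,0,0,0,0],[-1,-0.03,0,0,0,0,0],[-1,-0.035,0,0,0,0,0],[-1,-0.042,0,0,0,0,0],[-1,-0.05,0,0,0,0,0],[-1,-0.06,0,0,0,0,0],[-1,-0.07,0,0,0,0,0],[-1,-0.08,0,0,0,0,0],[-1,-0.09,0,0,0,0,0],[-1,-0.1,0,0,0,0,0],[-1,-0.11,0,0,0,0,0],[-1,-0.12,0,0,0,0,0],[-1,-0.13,0,0,0,0,0],[-1,-0.14,0,0,0,0,0],[-1,-0.15,0,0,0,0,0],[-1,-0.158,0,0,0,0,0],[-1,-0.164,0,0,0,0,0],[-1,-0.168,0,0,0,0,0]]'
python3 - <<'E'
from fit import *
print(fit(views(('scene',)),[.62,-.07,-.1],FLAT)); print(fit(views(('side',)),[.62,-.07,-.1],FLAT))
E
```

```text
t: 8.78
tool_pos: [0.6027, -0.069, 0.0236]
orientation: [-0.118, -3.139, -0.0]
force: [-1.3, -0.5, 1.8]
opening: 0.0931
gripper_force: 0.7
scene [ 182  220   95   27 1724]
(array([ 0.61773282, -0.07203359, -0.04956814]), np.float64(0.5737864519357627))
side [309 183  34  30 623]
(array([ 0.70198345, -0.10995669, -0.93295183]), np.float64(1.2698139930129353))
```

```bash
python3 -m handwheel '[[-1,-0.004,0,0,0,0,0],[-1,-0.008,0,0,0,0,0],[-1,-0.011,0,0,0,0,0],[-1,-0.013,0,0,0,0,0],[-1,-0.015,0,0,0,0,0],[-1,-0.016,0,0,0,0,0],[-1,-0.016,0,0,0,0,0]]'
python3 - <<'E'
from h import *
p,R,t=cam('wrist'); save(p,'w5.png')
E
```

```text
t: 9.75
tool_pos: [0.6186, -0.0702, 0.0237]
orientation: [0.118, 3.139, -0.0]
force: [0.6, -1.4, -0.7]
opening: 0.093
gripper_force: 0.0
```

View pics/w5.png

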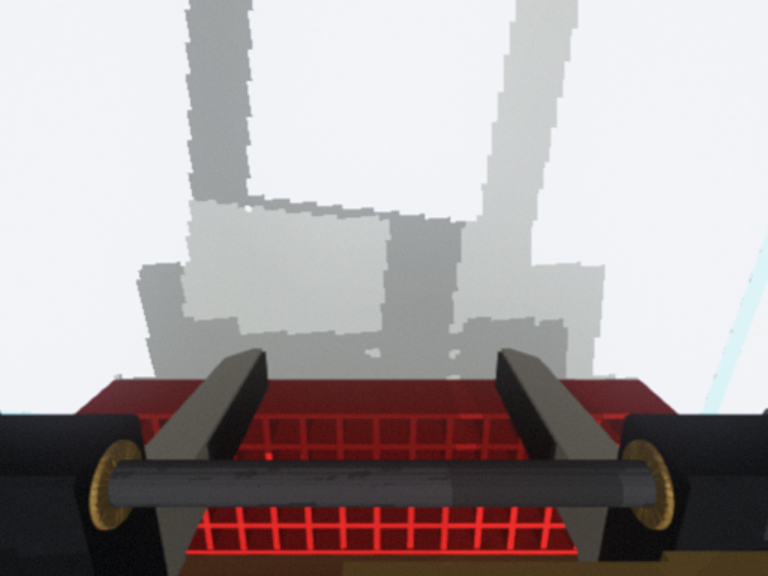

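The rack lies square against both fingers (near edge level at row 380), and the brown shelf board starts just beyond its far edge at row 555. I'll creep forward until the force shows contact.

```bash
python3 -m handwheel '[[-1,-0.001,0,0,0,0,0],[-1,-0.002,0,0,0,0,0],[-1,-0.003,0,0,0,0,0]]'; python3 -m handwheel '[[-1,-0.001,0,0,0,0,0],[-1,-0.002,0,0,0,0,0]]'; python3 - <<'E'
from h import *
p,R,t=cam('side'); cv2.imwrite('pics/s6.png',cv2.resize(p['frame'][100:260,220:420,::-1],None,fx=3.5,fy=3.5))
E
```

```text
t: 10.18
tool_pos: [0.6214, -0.0704, 0.0237]
orientation: [-0.118, -3.139, 0.0]
force: [-1.6, -0.7, 1.3]
opening: 0.0929
gripper_force: 0.7
t: 10.42
tool_pos: [0.6219, -0.0703, 0.0234]
orientation: [-0.119, -3.136, -0.0]
force: [-12.5, 1.4, 8.8]
opening: 0.0929
gripper_force: 6.1
```

View pics/s6.png

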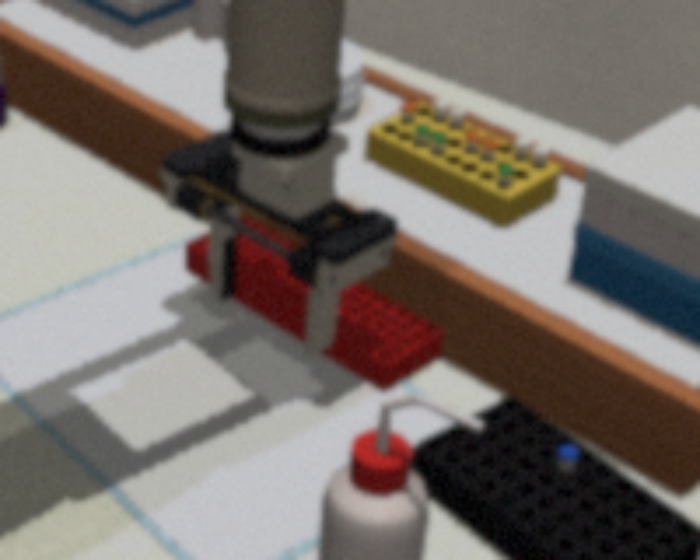

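The force jumped to 12.5 N and motion stalled, so the rack is against the board. I'll back off, rise and verify.

```bash
python3 -m handwheel '[[-1,0.003,0,0,0,0,0],[-1,0.02,0,0,0,0,0],[-1,0.06,0,0,0,0,0],[-1,0.1,0,-0.05,0,0,0],[-1,0.1,0,-0.11,0,0,0],[-1,0.1,0,-0.17,0,0,0],[-1,0.05,0,-0.19,0,0,0],[-1,0.02,0,-0.19,0,0,0],[-1,0.02,0,-0.19,0,0,0]]'; python3 - <<'E'
from fit import *
V=views(('wrist',)); p,R,t,m=V[0]; save(p,'w7.png'); print(fit(V,[.663,-.072,-.08],FLAT)); print(fit(views(('side',)),[.663,-.072,-.08],FLAT))
E
```

```text
t: 11.6
tool_pos: [0.605, -0.0691, 0.2136]
orientation: [0.118, 3.138, -0.0]
force: [-0.6, -0.3, -0.7]
opening: 0.0928
gripper_force: 0.0
wrist [ 158  193  190   58 9306]
(array([ 0.66488342, -0.07395374, -0.07089626]), np.float64(0.16438140267927503))
side [ 274  161   73   49 1537]
(array([ 0.67071562, -0.07667139, -0.09609924]), np.float64(0.09285978542360342))
```

View pics/w7.png

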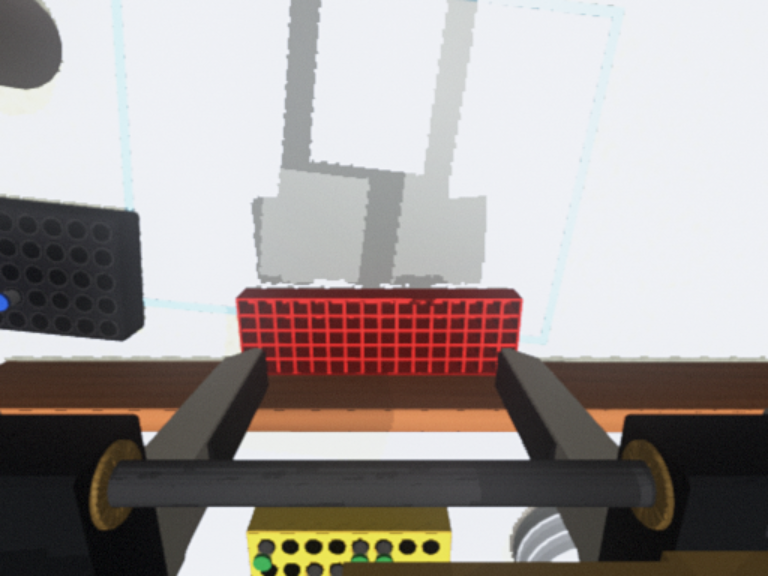

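The picture shows the rack flat, holes up. Its far edge (row 375, columns 245–520) lies level against the board, parallel to the board's base line at row 361, and the other things have not moved. Handing in.

```bash
python3 -c "
from plant import robot
print(robot.close_job())"
```

```text
the job is handed in; nothing more can be done
None
```

I tipped the red rack down with its holes up, pushed it against the shelf front, and handed the job in. The last wrist picture shows it flat and parallel to the board, with nothing else disturbed; the hand-in returned no verdict.

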